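Clamp a circuit board over its hidden support bar

TASK

The long green circuit board in the rework fixture is held only at its two ends, and one cross bar is hidden under it. With the clamp still open, press lightly along the board with the closed fingertips to feel where it stops giving, slide the hold-down clamp along its rear rail until its rubber foot is above the bar, and then push the clamp lever fully down so that it stays clamped. The clamp must never bow the board down where nothing supports it, and the loose things lying around must stay where they are.

Things in the scene. Friction and masses are not known exactly. Their poses are not given: they have to be found in the camera images.
- fixture: Low aluminium fixture, fixed, 166 x 364 mm. Origin: on the worktop under the board's middle; y axis along board and rail, z up, -x its front (robot's side). Front skirt top 42 mm, rear beam 46 mm high; rail and carriage at x = 55 to 95 mm. Dark strips with screws (53 mm high) hold the board's ends from |y| = 124 mm out. Hidden steel cross bar: under the board, along x, 12 mm wide in y.
- board: Green board; its frame coincides with the fixture's; top face 43 mm above this origin; x -55 to 55, free span y -125 to 125 mm. Pressed with 8 N it gives about 2 to 4 mm where unsupported, 1.5 mm close to its held ends, and under 0.8 mm over the hidden bar, within about 10 mm either side of its centre line. That line is anywhere from y = -35 to 85 mm. Never press over 100 N.
- clamp_carriage (a joint): Place of the clamp carriage on the rear rail (m) = y of its foot and lever in the fixture's frame. 0 = middle of the board, grows along the fixture's +y; travel -0.155 to 0.110. Starts parked near the -y end, stays where it is left; about 3 N pushes it, for instance sideways on the lever's grip.
- clamp_lever (a joint): Angle of the clamp's cam lever (rad): 0 = open, raised 50 degrees, pointing to the fixture's -x; 1.0 = fully down on its stop, 7 degrees below level. It drives the foot down 12 mm per rad. Friction holds it wherever it is left; 5 to 10 N down on the grip moves it. Its hinge runs along the fixture's y through x = 24, z = 128 mm of the fixture's frame.
- clamp_grip (a point): Middle of the black round rubber grip on the lever, on its axis, 85 mm from the lever's hinge. The grip is 19 mm thick and 67 mm long along the lever (50 to 118 mm off the hinge). This point is 193 mm above the worktop when open, about 117 mm when fully down.
- clamp_foot_tip (a point): Centre of the underside of the clamp's black rubber foot, 18 mm in diameter, at x = 15 mm in the fixture's frame. Open: 49 mm above the worktop, 6 mm above the board. The lever drives it 12 mm down against a 4 N/mm spring in the foot: it rests at about 42.4 mm on a supported board; elsewhere it bows the board 1.2 mm or more.
- hex_key: Loose bent steel key, 88 x 30 x 5 mm, lying in front of the fixture's left end; origin under its middle. Leave it.
- mouse: Loose black computer mouse, 111 x 62 x 41 mm, lying right of the fixture; origin under its middle. Leave it.
- bit_holder: Loose black block with driver bits, 70 x 30 x 32 mm, standing behind the fixture; origin under its middle. Leave it.
- tin: Loose round white tin, 70 mm wide, 23 mm high, in front of the fixture's right end; origin under its middle. Leave it.

How it is judged:
By the outcome, as a careful person would: the job done as asked, in the order asked, and still so for the second after the job is handed in, with the robot touching nothing.
It also fails if it takes over 66 s, if anything falls off the work surface, if the arm or the gripper's body presses on something with over 40 N, if the wrist force passes 120 N, or if a joint passes its speed limit or range.

ROBOT

A 6-joint arm with a two-finger parallel gripper is mounted at the origin on a cart in front of the work surface, level with it; the furniture and walls round the work are solid. World frame = base frame: x ahead of the robot, y to its left, z up, the work surface at z = 0. Lengths are in m, angles in rad, forces in N, time in s.
With the tool pointing down it reaches from about 0.35 to 0.775 m from the base axis. Payload 7.3 kg.
Tool frame: the origin (TCP) lies at the very end of the fingers, on their centre line; the grasp point (between the pads) lies 19 mm behind it; z points along the fingers, y is the line along which they close (so a half turn about z gives the same grasp; the last joint's range is limited). The gripper opens to 92 mm and grips with 3 to 60 N. Pads are 19 mm wide; open, the fingers measure 130 mm over their backs; the gripper's body (75 mm by 190 mm) begins 47 mm behind the grasp point.
Start: joints at [1.129, 0.342, 1.524, -0, 1.275, -0.146], TCP at [0.153, 0.502, 0.227] pointing down, gripper open.
Joint ranges: [-2.53, 2.53], [-0.77, 2.02], [0.04, 2.7], [-1, 4.14], [0.28, 2.66], [-3.11, 3.11]. Speed limits (rad/s): [2.57, 2.57, 3.14, 3.14, 3.14, 3.14].

INTERFACE

Orientations are given as a 3x3 rotation matrix whose columns are the frame's x, y, z axes.
In Python, from bench import reach, line_to, movej, move_gripper, wait, inverse_kinematics, observe, capture, MotionError, hand_in gives the robot as it stands. Calls block until the motion is done:
- reach(position, orientation): joint-space move of the TCP to a pose.
- line_to(position, rot=None, v=0.15): straight line of the TCP; rot=None keeps the orientation; v is the mean speed in m/s.
- movej(angles): joint-space move.
- move_gripper(opening, squeeze=None): opening from 0.0 (shut) to 1.0 (fully open); squeeze is the grip in N (None keeps the last); returns when the fingers have stopped.
- wait(seconds).
- inverse_kinematics(position, orientation): joint angles nearest the present ones, or None.
- observe(): the state.
- capture(name): name is "scene" or "top"; returns a dict with "image" (420x560x3 uint8, red, green, blue), "camera_matrix" (3x3 intrinsics, pixels), "eye" and "orientation" of the camera in the world. Camera axes: x right, y down, z forward; pixel columns grow to the right and rows downward; lengths in m; the calibration is good to about 2 mm. A picture is of the moment at which its call begins. There is no depth.
A pose or a line that the arm cannot do raises MotionError and nothing moves.
- hand_in(): hands the job in; it is judged then, once.
The state is a dict: "time_s": time; "q": joint angles; "joint_vel": joint speeds; "effort": joint torques, N m; "ee_pos": TCP position; "tool_rot": TCP orientation; "force": force on the tool from outside, world axes, zero at the start; "torque": the same for the moment, N m; "finger_gap": opening from 0.0 (shut) to 1.0 (fully open); "grip_force": force on a finger pad.
Only numpy, scipy, OpenCV 4.12 (cv2) and the standard library are available. Lean on these libraries where they do the work, as an engineer would, in place of code of your own. Each camera call takes 0.05 s, during which the arm holds its last target. There are 200 camera calls.

## Working session

There is one attempt and no reset: what is moved stays moved. The work goes in short steps, each a Python script; the robot and the scene stay as the last script left them, time stands still between calls to the robot, and variables do not carry over. Pictures are saved under pics/ and viewed, at most 10 in all, crops included, and the job is handed in when it is done.

```bash
mkdir -p pics
python3 - <<'E'
from bench import *
import cv2,pickle
for n in("scene","top"):
    c=capture(n); pickle.dump(c,open(n+".pkl","wb")); cv2.imwrite(f"pics/{n}0.png",c["image"][:,:,::-1]); print(n,c["camera_matrix"],c["eye"],c["orientation"])
print(observe())
E
```

```text
scene [[384.98892778   0.         273.72410501]
 [  0.         384.98892778 205.48281955]
 [  0.           0.           1.        ]] [-0.0073052  -1.0166253   0.81199546] [[ 0.88175718 -0.23055866  0.41151791]
 [-0.47162968 -0.44636065  0.76047854]
 [ 0.00835049 -0.86464147 -0.50232001]]
top [[422.05705095   0.         276.0422928 ]
 [  0.         422.05705095 208.38465072]
 [  0.           0.           1.        ]] [0.39188551 0.00728354 1.22961373] [[ 0.01754313 -0.98620838  0.16457601]
 [-0.99965028 -0.02055803 -0.0166337 ]
 [ 0.01978765 -0.16422665 -0.98622414]]
{'time_s': 0.1, 'q': array([ 1.12899210e+00,  3.42636756e-01,  1.52489278e+00, -1.81454842e-05,
        1.27540295e+00, -1.46007872e-01]), 'joint_vel': array([-0.00105051, -0.00164455, -0.00190808,  0.00036822, -0.00054201,
       -0.00201413]), 'effort': array([ 1.38252934e-03, -4.32008493e+01, -2.44694638e+01,  7.19071389e-02,
        5.26577909e-02, -1.69737564e-05]), 'ee_pos': array([0.15287437, 0.50188164, 0.22613294]), 'tool_rot': array([[-9.56571800e-01,  2.91496279e-01, -5.57180614e-04],
       [ 2.91496758e-01,  9.56571040e-01, -1.21860570e-03],
       [ 1.77763812e-04, -1.32810019e-03, -9.99999102e-01]]), 'force': array([ 0.41060832, -0.44977076,  0.01544408]), 'torque': array([-0.01707681, -0.00600736,  0.00395951]), 'grip_force': 0.0, 'finger_gap': 0.9957762812179735}
```

View pics/scene0.png

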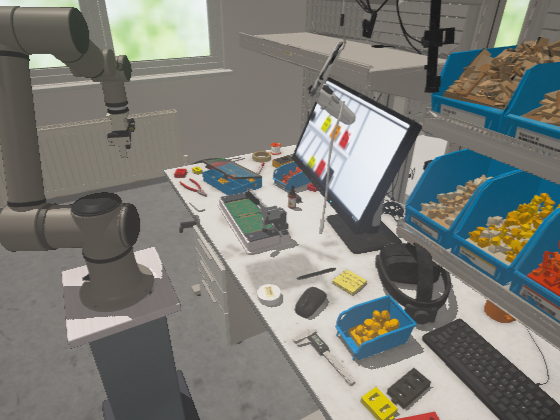

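View pics/top0.png

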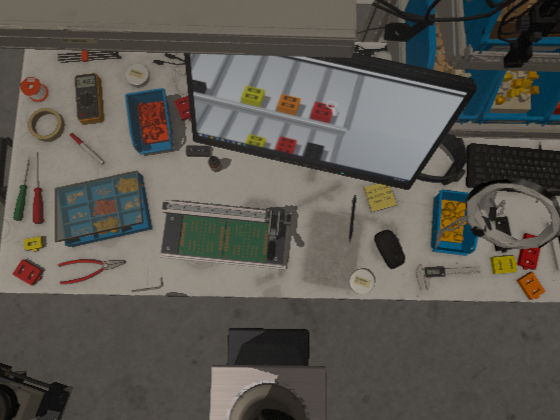

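The top view shows the fixture at about (162–292, 200–268), with the clamp at its right (-y) end near (280, 220). The green board spans about u 180–270, and the monitor edge is behind it at v≈155–185.

```bash
cat > h.py <<'E'
import numpy as np,pickle,cv2
def ray(c,px,z):
    K=np.array(c["camera_matrix"]);R=np.array(c["orientation"]);e=np.array(c["eye"])
    px=np.atleast_2d(px).astype(float)
    d=np.c_[px,np.ones(len(px))]@np.linalg.inv(K).T@R.T
    return e+d*((z-e[2])/d[:,2])[:,None]
def proj(c,P):
    p=(np.atleast_2d(P)-c["eye"])@np.array(c["orientation"])@np.array(c["camera_matrix"]).T
    return p[:,:2]/p[:,2:]
E
python3 - <<'E'
from h import *
c=pickle.load(open("top.pkl","rb"));im=c["image"]
hsv=cv2.cvtColor(im,cv2.COLOR_RGB2HSV)
m=cv2.inRange(hsv,(45,80,30),(90,255,255));m[:195]=0;m[280:]=0;m[:,:155]=0;m[:,300:]=0
m=cv2.morphologyEx(m,cv2.MORPH_CLOSE,np.ones((7,7)))
cs=cv2.findContours(m,0,2)[0];k=max(cs,key=cv2.contourArea);r=cv2.minAreaRect(k)
b=cv2.boxPoints(r);print(r,b);w=ray(c,b,.043);print(w,w.mean(0))
print([np.linalg.norm(w[i]-w[i-1]) for i in range(4)])
cv2.imwrite("pics/t1.png",cv2.resize(im[185:285,150:310,::-1],None,fx=5,fy=5,interpolation=2))
s=pickle.load(open("scene.pkl","rb"))["image"];cv2.imwrite("pics/s1.png",cv2.resize(s[180:260,205:325,::-1],None,fx=6,fy=6,interpolation=2))
E
```

```text
((223.66831970214844, 238.3168487548828), (88.35930633544922, 38.507938385009766), 5.710593223571777) [[177.79207 253.07921]
 [181.62376 214.76239]
 [269.54456 223.55449]
 [265.7129  261.8713 ]]
[[0.45785956 0.25902672 0.043     ]
 [0.56602892 0.25423804 0.043     ]
 [0.54595747 0.00491303 0.043     ]
 [0.43801346 0.01343897 0.043     ]] [0.50196485 0.13290419 0.043     ]
[np.float64(0.24638833458221054), np.float64(0.10827530368865942), np.float64(0.25013160945258467), np.float64(0.10828020030149485)]
```

View pics/t1.png

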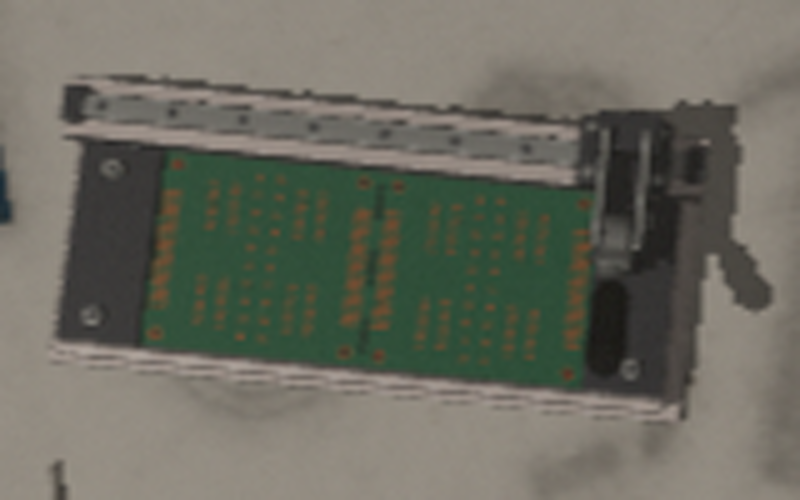

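View pics/s1.png

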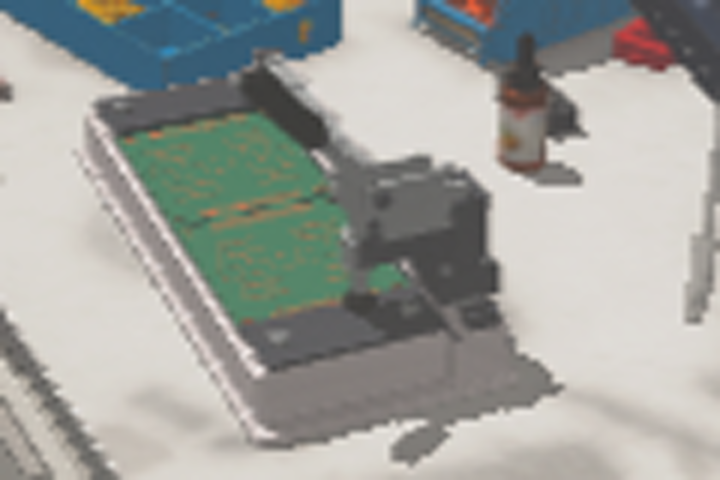

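The clamp is parked at the far -y end with the lever up. The grip is at crop (607, 325), which is full-image pixel (271, 250). The board is clear for probing. Next I check the grip ray and the IK, then go above the +y end and make the first presses.

```bash
cat >> h.py <<'E'
from bench import *
O=np.array([.502,.133,0.]);a=-.080
fx=np.array([np.cos(a),np.sin(a),0]);fy=np.array([-np.sin(a),np.cos(a),0])
Z=np.array([0,0,-1.])
def W(x,y,z): return O+x*fx+y*fy+np.array([0,0,z])
def F(p): d=np.array(p)-O; return np.array([d@fx,d@fy,d[2]])
def rot(y): return np.c_[np.cross(y,Z),y,Z]
def best(p,ys): 
    rs=[rot(y) for y in ys]; q=[inverse_kinematics(p,r) for r in rs]
    return min(((abs(k[5]),r,k) for r,k in zip(rs,q) if k is not None),key=lambda t:t[0])
def st(): o=observe(); return o["time_s"],F(o["ee_pos"]).round(4),o["force"].round(2)
E
python3 - <<'E'
from h import *
c=pickle.load(open("top.pkl","rb"))
print("grip",F(ray(c,[271.4,250],.193)[0]))
p=W(-.02,.085,.10);_,R,q=best(p,[fx,-fx]);print(q);_,R2,q2=best(W(-.03,-.15,.17),[fy,-fy]);print(q2)
move_gripper(0.0);print(st())
reach(p,R);print(st())
f0=observe()["force"]
line_to(W(-.02,.085,.047),v=.15);print(st())
for z in np.arange(.0455,.036,-.0005):
    line_to(W(-.02,.085,z),v=.03);s=st();f=s[2][2]-f0[2];print(s[0],s[1][2],f)
    if f>8:break
line_to(W(-.02,.085,.050));print(st())
E
```

```text
grip [-0.0298873  -0.13646651  0.193     ]
[ 2.78654835e-01  4.96041912e-01  1.66535893e+00 -4.44089210e-16
  9.80191812e-01  3.58654835e-01]
[-1.97425984e-01  2.83666988e-01  1.78068257e+00 -4.44089210e-16
  1.07724309e+00  1.45337034e+00]
(1.5417, array([-0.3774,  0.3401,  0.2267]), array([0.27, 0.14, 0.05]))
(3.2167, array([-0.0203,  0.0859,  0.1003]), array([ 0.21, -0.83,  0.09]))
(3.7167, array([-0.02  ,  0.0856,  0.0473]), array([ 0.47,  0.14, -0.23]))
3.9667 0.0463 -0.4207554896945418
4.2167 0.0452 0.6192445103054582
4.4667 0.0445 -1.0507554896945417
4.7167 0.0439 0.12924451030545822
4.9667 0.0434 -0.3407554896945418
5.2167 0.043 -0.8007554896945417
5.4667 0.0426 0.3192445103054582
5.7167 0.0421 2.019244510305458
5.9667 0.0417 3.739244510305458
6.2167 0.0412 3.559244510305458
6.4667 0.0407 4.879244510305458
6.7167 0.0403 5.889244510305459
6.9667 0.0399 6.929244510305458
7.2167 0.0395 7.829244510305458
7.4667 0.0391 7.569244510305459
7.7167 0.0387 9.439244510305457
(7.9667, array([-0.0198,  0.0847,  0.05  ]), array([-0.52,  0.  , -0.4 ]))
```

```bash
cat >> h.py <<'E'
def press(y,x=-.02):
    line_to(W(x,y,.046),v=.15); f0=observe()["force"][2]
    for z in np.arange(.0420,.0375,-.0005):
        line_to(W(x,y,z),v=.03); s=st(); f=s[2][2]
        if f>7:break
    line_to(W(x,y,.046),v=.15)
    k=f/(.0427-s[1][2])/1000
    print(round(y,3),s[0],s[1],f,"N/mm",round(k,2)); return k
E
python3 - <<'E'
from h import *
for y in np.arange(.07,-.04,-.015):
    if press(y)>7: break
E
```

```text
0.07 9.75 [-0.0198  0.0704  0.04  ] 8.59 N/mm 3.18
0.055 11.2833 [-0.0198  0.0553  0.0409] 7.01 N/mm 3.89
0.04 12.8167 [-0.0197  0.0404  0.041 ] 7.85 N/mm 4.62
0.025 13.6 [-0.0196  0.0253  0.0426] 8.49 N/mm 84.9
```

Run:
```python
from h import *
for y in (.034,.030,.020,.016,.012,.008,.004): press(y)
```

```text
0.034 14.8833 [-0.0197  0.0343  0.0416] 7.83 N/mm 7.12
0.03 15.9167 [-0.0196  0.0301  0.0421] 8.56 N/mm 14.27
0.02 16.7 [-0.0195  0.0202  0.0427] 8.3 N/mm inf
0.016 17.4833 [-0.0195  0.0161  0.0428] 10.03 N/mm -100.3
0.012 18.2667 [-0.0196  0.012   0.0427] 9.35 N/mm inf
0.008 19.05 [-0.0196  0.008   0.0427] 9.64 N/mm inf
0.004 19.8333 [-0.0195  0.0041  0.0427] 9.23 N/mm infh.py:27: RuntimeWarning: divide by zero encountered in scalar divide
  k=f/(.0427-s[1][2])/1000
```

Run:
```python
from h import *
for y in (-.002,-.007,-.012,-.018): press(y)
```

```text
-0.002 20.8667 [-0.0195 -0.002   0.0423] 10.06 N/mm 25.15
-0.007 22.15 [-0.0196 -0.007   0.0417] 9.86 N/mm 9.86
-0.012 23.4333 [-0.0198 -0.012   0.0414] 7.38 N/mm 5.68
-0.018 24.9667 [-0.0194 -0.0179  0.041 ] 8.48 N/mm 4.99
```

The stiff zone is symmetric about y ≈ 12.5 mm. Next I straddle the grip and slide the carriage there.

```bash
python3 - <<'E'
from h import *
line_to(W(-.04,-.03,.29),v=.3)
p=W(-.038,-.1365,.29);_,R,q=best(p,[fy,-fy])
reach(p,R);move_gripper(.6);print(st())
line_to(W(-.038,-.1365,.181),v=.15);print(st())
move_gripper(0,3);o=observe();print(st(),o["finger_gap"]*92,o["grip_force"])
line_to(W(-.038,.0125,.181),v=.08);wait(.2);o=observe();print(st(),o["finger_gap"]*92)
move_gripper(.6);print(st())
for n in("scene","top"):
    c=capture(n)
    if n=="top": g=c["image"][185:285,150:310]
    else: g=c["image"][150:250,190:350]
    cv2.imwrite(f"pics/{n}2.png",cv2.resize(g[:,:,::-1],None,fx=4,fy=4,interpolation=2))
line_to(W(-.038,.0125,.25),v=.2);print(st())
E
python3 -c "
import cv2;cv2.imwrite('pics/c2.png',cv2.resize(cv2.vconcat([cv2.imread('pics/scene2.png'),cv2.imread('pics/top2.png')]),(480,600)))"
```

```text
(28.4, array([-0.038 , -0.1365,  0.29  ]), array([-0.11,  0.38, -0.44]))
(29.275, array([-0.0375, -0.1365,  0.1817]), array([ 0.45, -0.39,  0.68]))
(29.9417, array([-0.038 , -0.1364,  0.1811]), array([-0.26,  0.69,  1.24])) 18.75186717383051 3.0000485479831696
(32.15, array([-0.0381,  0.0125,  0.181 ]), array([-1.62,  0.07,  4.79])) 18.523828146127777
(32.925, array([-0.038 ,  0.0125,  0.181 ]), array([-0.29, -0.43, -1.01]))
(33.5167, array([-0.0381,  0.0125,  0.25  ]), array([-0.6 , -0.81,  0.48]))
```

View pics/c2.png

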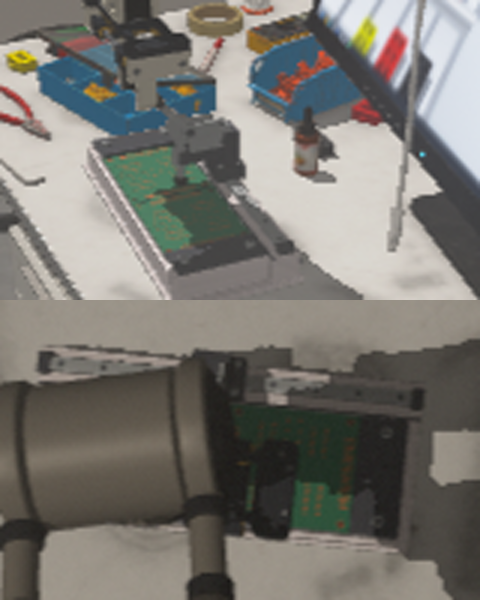

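The carriage now sits mid-board with the lever still raised (scene view, foot around (180, 185) in the crop). Next I push the lever down.

Run:
```python
from h import *
move_gripper(0);line_to(W(-.045,.0125,.24),v=.15)
for z in np.arange(.22,.136,-.01):
    line_to(W(-.045,.0125,z),v=.06);s=st();print(s)
    if s[2][2]>30: break
for z in np.arange(.134,.1205,-.001):
    line_to(W(-.045,.0125,z),v=.03);s=st();print(s)
    if s[2][2]>30: break
```

```text
(35.225, array([-0.0452,  0.0125,  0.2194]), array([-0.42,  0.24, -0.95]))
(35.5417, array([-0.0448,  0.0125,  0.2098]), array([ 0.88, -0.01,  1.54]))
(35.8583, array([-0.0449,  0.0125,  0.1997]), array([1.01, 0.18, 0.82]))
(36.175, array([-0.045 ,  0.0125,  0.1898]), array([0.42, 0.45, 0.01]))
(36.4917, array([-0.0451,  0.0125,  0.1799]), array([1.01, 0.02, 0.08]))
(36.8083, array([-0.0451,  0.0124,  0.1699]), array([-0.23, -0.22,  0.09]))
(37.125, array([-0.0451,  0.0124,  0.1599]), array([-0.22,  0.55,  0.05]))
(37.4417, array([-0.045 ,  0.0124,  0.1499]), array([-0.01, -0.72, -0.89]))
(37.7583, array([-0.045 ,  0.0124,  0.1398]), array([ 0.57,  0.61, -0.48]))
(38.1083, array([-0.0453,  0.0124,  0.1341]), array([-3.02,  0.37,  4.04]))
(38.3583, array([-0.0453,  0.0124,  0.1334]), array([-4.31,  0.06,  6.72]))
(38.6083, array([-0.0454,  0.0124,  0.1325]), array([-4.87,  0.66,  8.44]))
(38.8583, array([-0.0454,  0.0125,  0.1315]), array([-3.88, -0.13,  9.52]))
(39.1083, array([-0.0455,  0.0125,  0.1305]), array([-4.1 ,  0.1 , 10.48]))
(39.3583, array([-0.0455,  0.0125,  0.1296]), array([-5.04, -0.21,  9.25]))
(39.6083, array([-0.0454,  0.0125,  0.1291]), array([-6.14, -1.16, 14.82]))
(39.8583, array([-0.0454,  0.0125,  0.1289]), array([-9.54, -0.88, 21.05]))
(40.1083, array([-0.0454,  0.0125,  0.1286]), array([-11.64,  -2.21,  28.29]))
(40.3583, array([-0.0453,  0.0126,  0.1284]), array([-13.4 ,  -1.56,  36.06]))
```

The stop was felt at z≈0.129, as predicted for lever angle 1.0. Now I retreat and check.

Run:
```python
from h import *
line_to(W(-.045,.0125,.20),v=.15)
reach(W(-.12,.19,.26),observe()["tool_rot"]);print(st())
movej([1.129,0.342,1.524,0,1.275,-0.146]);wait(.3);print(st())
t=[]
for n,(r,k) in {"scene":(160,190),"top":(185,150)}.items():
    c=capture(n);pickle.dump(c,open(n+"3.pkl","wb"));t.append(c["image"][r:r+100,k:k+160])
    b=pickle.load(open(n+".pkl","rb"))
    d=cv2.absdiff(c["image"],b["image"]).max(2)>40
    u=cv2.connectedComponentsWithStats(d.astype(np.uint8))[2];print(n,[x.tolist() for x in u[1:] if x[4]>6])
cv2.imwrite("pics/c3.png",cv2.resize(np.vstack(t)[:,:,::-1],(480,600),interpolation=2))
c=pickle.load(open("top3.pkl","rb"));print("pred grip px",proj(c,[W(-.0604,.0125,.117),W(.015,.0125,.0424)]))
```

```text
(41.8333, array([-0.1199,  0.1891,  0.2589]), array([-0.24, -0.5 ,  0.02]))
(44.15, array([-0.3771,  0.3403,  0.2268]), array([-0.1 ,  0.75,  0.53]))
scene [[115, 54, 10, 2, 10], [129, 125, 6, 4, 15], [130, 132, 4, 10, 17], [126, 143, 5, 6, 20], [232, 187, 57, 49, 802], [249, 201, 5, 4, 13], [256, 204, 6, 5, 10], [290, 238, 9, 8, 34], [270, 248, 15, 10, 63]]
top [[212, 200, 35, 19, 398], [267, 205, 30, 7, 116], [265, 211, 26, 13, 203], [266, 214, 4, 4, 13], [217, 219, 4, 3, 8], [291, 223, 13, 24, 133], [213, 224, 6, 21, 73], [220, 230, 4, 6, 14], [210, 247, 8, 24, 153], [225, 260, 6, 2, 12], [0, 363, 12, 8, 47], [0, 372, 9, 5, 20], [26, 372, 21, 10, 77], [24, 381, 20, 8, 43], [51, 382, 17, 7, 56], [49, 389, 5, 3, 11]]
pred grip px [[213.27565425 257.95353814]
 [219.89811177 232.45526663]]
```

View pics/c3.png

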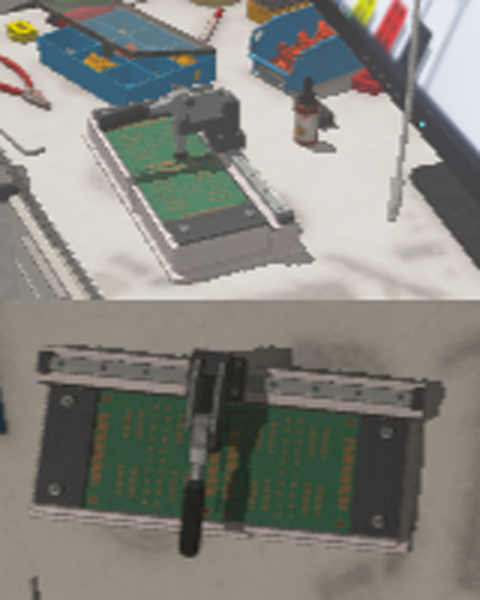

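The pictures show the lever level and down. The grip is at crop (190, 520), which is full-image pixel (213, 258), exactly as predicted. Nothing has changed away from the clamp, its shadow and the arm.

```bash
python3 -c "
from bench import *
print(hand_in())"
```

```text
the job is handed in; nothing more can be done
None
```

The job is handed in: I felt the hidden bar at about y = 12.5 mm, slid the clamp over it and pushed the lever down to its stop, where the camera showed it staying after the arm withdrew, with the loose items unmoved.

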